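# Prop up the crate for strapping

### The job

Prop up the crate's near edge for strapping: lever the edge up with the pry bar laid over the fulcrum block, thin tongue under the crate, then swing the bar's tail in under the keeper hook and let go, so that the hook holds it. Slip the packer's tongue under the raised edge beside the bar until its upstand meets the crate. Then unhook the bar to let the crate down onto the packer and lay the bar flat on the bench, clear of crate and fulcrum, leaving the crate where it stood and the bottle, tape roll and yellow film handle alone.

Things in the scene. Friction and masses are not known exactly. Their poses are not given: they have to be found in the camera images.
- fulcrum: Fixed wooden block 44 x 60 x 30 mm with a half-round steel nosing (radius 8 mm) along its y; crest at z = 38 mm. Origin: centre of its underside. +x points to the crate's near face, whose lower edge is 54 to 66 mm from the crest; the bar is laid along x, across the crest, tongue some 25 mm under the edge.
- keeper: Fixed steel hook, about 225 mm behind the fulcrum (its -x), same axes. Origin: on the bench, under a bar laid straight over the fulcrum. Post at y = -62 to -74 mm; from it a lip 26 mm long in x reaches to y = -22 mm, underside at z = 55 mm, top 63. A bar tail pressed below the lip swings to -y under it, and then holds the crate's edge some 17 mm up.
- crate: Heavy loose closed wooden crate, 200 (x) x 280 (y) x 156 mm tall, 3.2 to 4.8 kg, on two runners along x (30 wide, 26 high, at y = +-125 mm): an open gap 26 mm high, 220 wide under its near face. Origin: centre of its underside, on the bench. The near face, x = -100 mm, looks at the fulcrum. It tips about its runners' far ends.
- crate_edge (a point): Middle of the lower edge of the crate's near face, 26 mm above the bench at rest (axes as the crate). This is the edge to be levered up.
- bar_grip (a point): Loose steel pry bar 330 mm long, 22 wide, 0.42 kg, flat underneath, lying on the bench. Point: 20 mm tailward of its balance, half-way up the shaft (7 mm above the underside). x towards the tongue's tip. Shaft 14 mm thick from x = -128 to +122 mm (black rubber sleeve on the tail half), then a tongue 6 mm thick, flush with the underside, to x = +202 mm.
- bar_tip (a point): The tip of the pry bar's tongue, half-way up the tongue (202 mm from bar_grip along the bar; 3 mm above its underside).
- packer_grip (a point): Loose wooden packer, 0.14 kg, 40 mm wide (y): upstand 20 mm thick (x), 85 tall, and from its foot a tongue 45 mm long to +x, 34 high (26 over the last 8). Point: mid upstand, 62 mm above the underside; grip here across the 40 mm. It stands on the bench. To set it home against the tall crate face the gripper must lean back some 25 to 45 degrees.
- packer_heel (a point): Foot of the packer's upstand on the tongue's side, at the underside: 10 mm to +x of packer_grip, 62 mm below. Home when under the crate's near face, tongue pointing under the crate; best some 78 mm from the edge's middle on the keeper post's side (the crate's -y), where the swung bar leaves room.
- water: Bystander: clear water bottle, 62 mm across, 200 mm tall; origin at its foot.
- tape: Bystander: tape roll, 100 mm across, 48 mm tall, lying flat; origin at the centre of its underside.
- wrapper: Bystander: yellow plastic film handle standing on its 90 mm disc, 100 mm tall; origin at its foot.
Mind the look-alikes: they are no part of the job. What is shaped like the part that bears packer_grip but blue or red is not meant. What is shaped like the fulcrum but green or red is not meant.

How it is judged:
By the outcome, as a careful person would: the job done as asked, in the order asked, and still so for the second after the job is handed in, with the robot touching nothing.
It also fails if it takes over 72 s, if anything falls off the work surface, if the arm or the gripper's body presses on something with over 40 N, if the wrist force passes 120 N, or if a joint passes its speed limit or range.

### The arm

A 6-joint arm with a two-finger parallel gripper is mounted at the origin on the work surface. World frame = base frame: x ahead of the robot, y to its left, z up, the work surface at z = 0. Lengths are in m, angles in rad, forces in N, time in s.
With the tool pointing down it reaches from about 0.275 to 0.75 m from the base axis. Payload 10.2 kg.
Tool frame: the origin (TCP) lies between the finger pads; the fingertips stand 11 mm ahead of it and the grasp point (between the pads) lies 8 mm behind it; z points along the fingers, y is the line along which they close (so a half turn about z gives the same grasp; the last joint's range is limited). The gripper opens to 88 mm and grips with 3 to 60 N. Pads are 18 mm wide; open, the fingers measure 123 mm over their backs; the gripper's body (75 mm by 187 mm) begins 45 mm behind the grasp point.
Start: joints at [-1.465, 0.313, 1.498, -0, 1.331, -0.223], TCP at [0.17, -0.497, 0.25] pointing down, gripper open.
Joint ranges: [-2.94, 2.94], [-0.97, 2.17], [0.19, 2.56], [-1.23, 4.37], [0.02, 3.11], [-2.88, 2.88]. Speed limits (rad/s): [2.39, 2.39, 3.01, 3.14, 3.14, 3.14].

### API

Orientations are given as a unit quaternion [w, x, y, z].
In Python, from plant import * gives the robot as it stands.
- The arm moves only by the tool move_arm, never from a script. Its argument "series" is a list that holds one entry, the list of rows, each a list of 7 numbers: the turn, a rotation vector about the tool's x, y, z in rad, then the shift along the tool's x, y, z in m, then the finger opening in m, from 0 to 0.0881. A call has 1 to 12 rows; each row shifts and turns the commanded pose from where the row before left it, along the tool's axes as they then stand; what a row does not reach is not made up. A row lasts 1/8 s, in which the tool goes at most 62.5 mm and 10.7 degrees, less where a joint would pass 70% of its speed; a pose out of reach is approached as far as the arm can. A call with a gripper value outside its range is refused whole. The fingers move at their own pace and stop on an object; "force" is the grip in N (left out, the last holds). Time passes only in rows, so rows that do not move let the fingers close. It gives the time, the measured TCP pose, the force, the opening and the grip force at its end, in the units of the state.
- observe(): the state, without advancing time (a new reading comes with each control period).
- grab_frame(name): name is "scene" or "top"; returns the picture (480x640x3 uint8, red, green, blue); there is no depth.
- get_calibration(name): a dict with "fx", "fy", "cx", "cy" (pixels), "k1" (the pictures are not rectified: a ray, as slopes to the right and down, at radius r is drawn at 1 + k1 r^2 times it, then the intrinsics apply), "R" (3x3) and "t" (3): a world point X has camera coordinates R X + t. Camera axes: x right, y down, z forward; pixel columns grow to the right and rows downward; lengths in m; the calibration is good to about 2 mm. A picture is of the moment at which its call begins. get_calibration takes no time and is no camera call.
- hand_in(): hands the job in; it is judged then, once.
The state is a dict: "time": time; "qpos": joint angles; "joint_velocities": joint speeds; "joint_efforts": joint torques, N m; "tcp_pos": TCP position; "orientation": TCP orientation; "force": force on the tool from outside, world axes, zero at the start; "moment": the same for the moment, N m; "finger_gap": opening from 0.0 (shut) to 1.0 (fully open); "grasp_force": force on a finger pad.
Only numpy, scipy, OpenCV 4.12 (cv2) and the standard library are available. Lean on these libraries where they do the work, as an engineer would, in place of code of your own. Each camera call takes 0.05 s, during which the arm holds its last target. There are 200 camera calls.

## Working session

There is one attempt and no reset: what is moved stays moved. The work goes in short steps, Python scripts to look and compute and a tool call to move; the robot and the scene stay as the last step left them, time stands still between calls to the robot, and variables do not carry over. Pictures are saved under pics/ and viewed, at most 10 in all, crops included, and the job is handed in when it is done.

Besides the shell and the picture viewer there is one more tool, called after "Request:" in YAML: its name, and indented under it one key for each argument. move_arm: Moves the arm, as the interface text tells. Its arguments: {"type":"object","properties":{"series":{"type":"array","items":{"type":"array","items":{"type":"array","items":{"type":"number"}}}},"force":{"type":"number"}},"required":["series"]}

```bash
ls; mkdir -p pics; python3 - <<'E'
from plant import *
import cv2,numpy as np
for n in ("scene","top"):
    im=grab_frame(n); cv2.imwrite(f"pics/{n}0.png",im[:,:,::-1]); c=get_calibration(n); print(n,c)
print(observe())
E
```

```text
pics
scene {'fx': 572.7318544335604, 'fy': 572.7318544335604, 'cx': 319.8129284835577, 'cy': 232.0755265463035, 'k1': -0.0046246490516943526, 'R': array([[-0.25584247,  0.9666238 , -0.01352998],
       [ 0.82058619,  0.20974829, -0.5316427 ],
       [-0.5110606 , -0.14711929, -0.84686066]]), 't': array([ 0.15499552, -0.4189688 ,  1.95972146])}
top {'fx': 556.2813900024197, 'fy': 556.2813900024197, 'cx': 310.3137653744844, 'cy': 240.5179790038669, 'k1': -0.11660371409639181, 'R': array([[ 0.01211708, -0.99987706,  0.00995202],
       [-0.99562791, -0.01298627, -0.0925009 ],
       [ 0.09261877, -0.00878767, -0.99566286]]), 't': array([-0.02585551,  0.55131198,  1.23048204])}
{'time': 0.1, 'qpos': array([-1.46542505e+00,  3.13401383e-01,  1.49834223e+00, -5.48136262e-06,
        1.33098768e+00, -2.23381045e-01]), 'joint_velocities': array([ 1.01407929e-03, -1.93342907e-03, -1.16919817e-03,  1.36544574e-04,
       -1.83423329e-04,  6.63882312e-06]), 'joint_efforts': array([ 3.51865594e-03, -4.02809286e+01, -2.52639592e+01,  6.96599227e-02,
        3.42777302e-02, -6.35364563e-05]), 'tcp_pos': array([ 0.16947796, -0.49668206,  0.24922164]), 'orientation': array([-5.68485137e-04,  9.86520364e-01,  1.63637551e-01,  3.09158593e-05]), 'force': array([0.71597633, 0.15403451, 0.67203707]), 'moment': array([ 0.02118556, -0.01541665,  0.05716463]), 'grasp_force': 0.0, 'finger_gap': 1.000092859265274}
```

View pics/scene0.png

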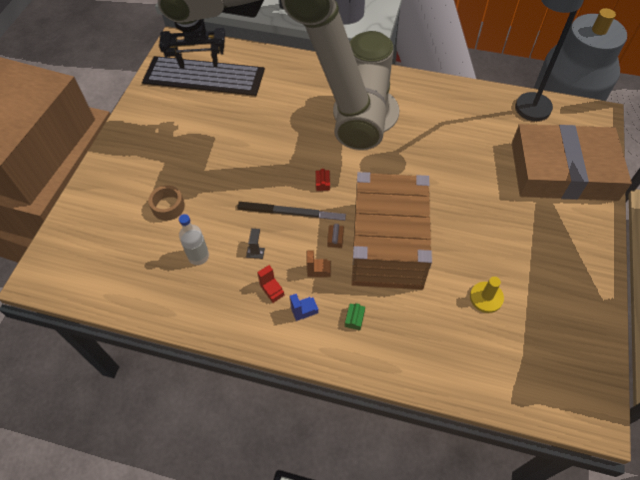

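View pics/top0.png

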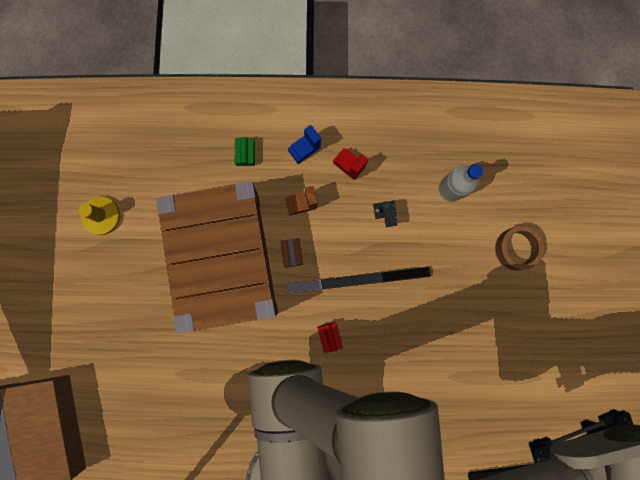

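The scene view has the crate at (392,230), the wooden packer at (317,264), the fulcrum at (336,235), the keeper at (255,245) and the bar from (240,206) to (345,216). In the top view, the fulcrum is at (291,252), the keeper at (386,213), the bar from (288,288) to (432,270), the packer at (301,201) and the crate's near face at column 265. Next I'll zoom in on the top view.

```bash
cat > h.py <<'E'
import numpy as np, cv2
from plant import *
from scipy.spatial.transform import Rotation as Rot
def ray(n,uv):
    c=get_calibration(n); d=np.array([(uv[0]-c['cx'])/c['fx'],(uv[1]-c['cy'])/c['fy']]); s=d.copy()
    for _ in range(10): s=d/(1+c['k1']*(s@s))
    R=np.array(c['R']); return -R.T@c['t'], R.T@np.array([s[0],s[1],1.])
def on(n,uv,z):
    o,d=ray(n,uv); return o+d*(z-o[2])/d[2]
def two(a,b):  # a: top px, b: scene px -> nearest point of rays
    o1,d1=ray('top',a); o2,d2=ray('scene',b)
    s=np.linalg.lstsq(np.c_[d1,-d2],o2-o1,rcond=None)[0]
    p,q=o1+s[0]*d1,o2+s[1]*d2; return (p+q)/2,np.linalg.norm(p-q)
def px(n,X):
    c=get_calibration(n); p=np.array(c['R'])@X+c['t']; s=p[:2]/p[2]; s=s*(1+c['k1']*(s@s)); return np.array([c['cx']+c['fx']*s[0],c['cy']+c['fy']*s[1]])
def crop(n,u0,v0,w,h,k,f,im=None):
    im=grab_frame(n) if im is None else im
    o=cv2.resize(im[v0:v0+h,u0:u0+w],None,fx=k,fy=k,interpolation=cv2.INTER_CUBIC)
    for i in range(0,w,10):
        cv2.line(o,(i*k,0),(i*k,12 if (u0+i)%50 else 30),(255,255,255),1)
    for i in range(0,h,10):
        cv2.line(o,(0,i*k),(12 if (v0+i)%50 else 30,i*k),(255,255,255),1)
    cv2.imwrite(f,o[:,:,::-1])
E
python3 - <<'E'
from h import *
crop('top',250,180,200,130,4,'pics/t1.png')
crop('scene',230,165,210,140,3,'pics/s1.png') 
E
```

```text
(no output)
```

View pics/t1.png

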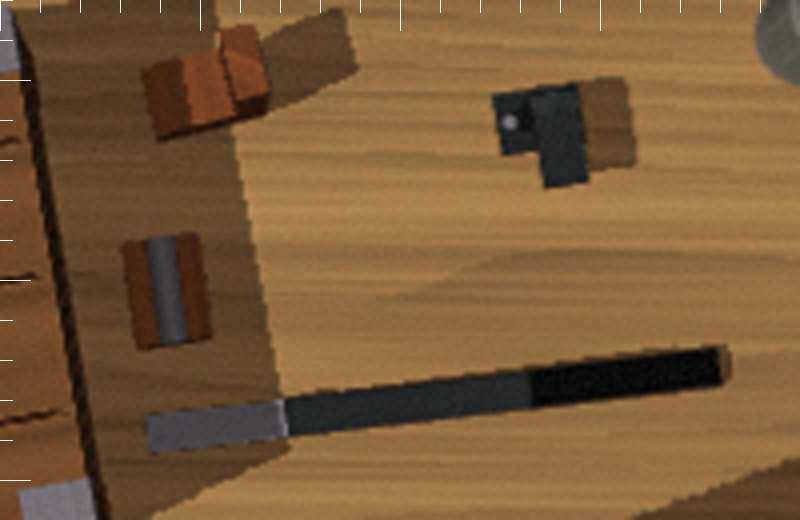

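View pics/s1.png

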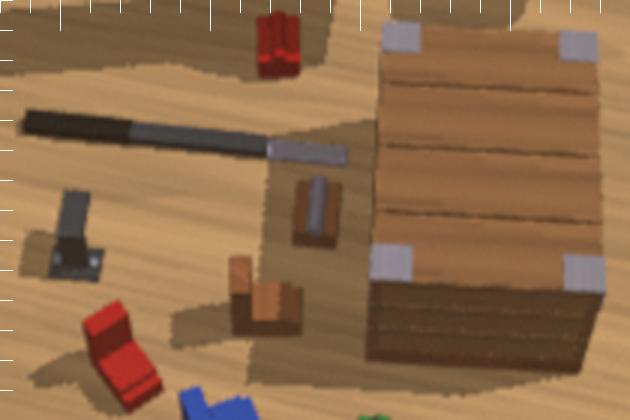

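In the top crop, the bar runs from tip (287,288.5) to tail (430.8,271.3). The fulcrum nosing runs from (290.3,239.3) to (293.5,266), the keeper lip from (389.5,202.5) to (391.8,226), and the packer's upstand top is at (311,196). The scene crop agrees.

```bash
cat >> h.py <<'E'
t=lambda x,y:(250+x/4,180+y/4); s=lambda x,y:(230+x/3,165+y/3)
E
python3 - <<'E'
from h import *
np.set_printoptions(precision=4,suppress=True)
ang=lambda a,b: np.degrees(np.arctan2(*(b-a)[[1,0]]))
tip=on('top',t(149,434),.004);tail=on('top',t(723,365),.014);print('bar',tip,tail,np.linalg.norm(tip-tail),ang(tail,tip))
print('tipsc',on('scene',s(346,156),.004),on('scene',s(25,122),.010))
f1=on('top',t(161,237),.038);f2=on('top',t(174.5,344),.038);print('ful',f1,f2,(f1+f2)/2,ang(f2,f1),np.linalg.norm(f1-f2)); print('fsc',on('scene',s(321,179),.038),on('scene',s(316,235),.038))
k=on('top',t(567,184.5),.063);k2=on('top',t(558,88),.063);print('lip tip,end',k,k2,np.linalg.norm(k-k2),ang(k,k2)); print('ksc',on('scene',s(77,192),.063))
C=[on('top',p,.156) for p in((253.5,182),(275,315),(157.5,197.5),(178,332))];print('crate',*C, np.mean(C,0),ang(C[1],C[0]),ang(C[0],C[2]),np.linalg.norm(C[0]-C[1]),np.linalg.norm(C[0]-C[2]))
D=[on('scene',p,.156) for p in(s(383,23),s(371,282),s(598,31),s(604,290))];print('crate sc',*D,np.mean(D,0),ang(D[1],D[0]))
P=[on('top',t(*p),.085) for p in((220,32),(253,25),(268,95),(235,102))];print('pk',np.mean(P,0),ang(P[3],P[0]),ang(P[2],P[1]))
a,b=[on('top',t(*p),.026) for p in((142,70),(156,140))];print(a,b,ang(b,a))
E
```

```text
bar [0.443  0.0322 0.004 ] [ 0.4857 -0.2952  0.014 ] 0.3302511644802719 97.42972148723082
tipsc [0.4483 0.0377 0.004 ] [ 0.4923 -0.2863  0.01  ]
ful [0.5527 0.0261 0.038 ] [0.493  0.0177 0.038 ] [0.5228 0.0219 0.038 ] 8.031733330927448 0.060315246049688645
fsc [0.5025 0.0249 0.038 ] [0.5652 0.0356 0.038 ]
lip tip,end [ 0.5823 -0.1978  0.063 ] [ 0.6361 -0.1929  0.063 ] 0.05395844184182125 5.154219715690733
ksc [ 0.5899 -0.1926  0.063 ]
crate [0.6582 0.0999 0.156 ] [0.3888 0.0511 0.156 ] [0.624  0.2968 0.156 ] [0.3516 0.2456 0.156 ] [0.5057 0.1734 0.156 ] 10.27146140609282 99.84224353484869 0.27375538394048066 0.19986419895205595
crate sc [0.3926 0.0564 0.156 ] [0.6681 0.1086 0.156 ] [0.3523 0.2537 0.156 ] [0.6265 0.3024 0.156 ] [0.5099 0.1803 0.156 ] -169.2831849894031
pk [ 0.6434 -0.0187  0.085 ] 12.677818154880303 12.58511864787603
[0.6491 0.0387 0.026 ] [0.609  0.0301 0.026 ] 12.130907392302383
```

```bash
cat >> h.py <<'E'
np.set_printoptions(precision=4,suppress=True)
def pose(yaw,tilt=0.):
    """tool x at world yaw (deg), z down, then turned about tool y by -tilt (x dips, tool leans along +x)"""
    y=np.radians(yaw); x=np.array([np.cos(y),np.sin(y),0]); z=np.array([0,0,-1.])
    return Rot.from_matrix(np.c_[x,np.cross(z,x),z])*Rot.from_rotvec([0,-np.radians(tilt),0])
def cur():
    o=observe(); q=np.array(o['orientation']); return Rot.from_quat(q[[1,2,3,0]]),np.array(o['tcp_pos']),o
def rows(R1,p1,N,start=None):
    """N equal rows (shift then turn) from start (or the measured pose) to R1,p1"""
    R0,p0=start if start else cur()[:2]
    r=(R0.inv()*R1).as_rotvec()/N; Rk=Rot.identity(); S=np.zeros((3,3))
    for _ in range(N): S+=Rk.as_matrix(); Rk=Rk*Rot.from_rotvec(r)
    s=np.linalg.solve(S,R0.inv().apply(np.array(p1)-p0))
    print(N,'rows of',np.round(r,4),np.round(s,4)); return R1,np.array(p1)
E
python3 - <<'E'
from h import *
rows(pose(97.4),[.471,-.167,.10],12)
E
```

```text
12 rows of [-0.     -0.0001 -0.1143] [0.04   0.0051 0.0125]
```

Request:
move_arm:
  series:
    - [[0,0,-0.1143,0.04,0.005,0.0125,0.06],[0,0,-0.1143,0.04,0.005,0.0125,0.06],[0,0,-0.1143,0.04,0.005,0.0125,0.06],[0,0,-0.1143,0.04,0.005,0.0125,0.06],[0,0,-0.1143,0.04,0.005,0.0125,0.06],[0,0,-0.1143,0.04,0.005,0.0125,0.06],[0,0,-0.1143,0.04,0.005,0.0125,0.06],[0,0,-0.1143,0.04,0.005,0.0125,0.06],[0,0,-0.1143,0.04,0.005,0.0125,0.06],[0,0,-0.1143,0.04,0.005,0.0125,0.06],[0,0,-0.1143,0.04,0.005,0.0125,0.06],[0,0,-0.1143,0.04,0.005,0.0125,0.06]]

```text
time: 1.7
tcp_pos: [0.4703, -0.1648, 0.0992]
orientation: [-0.0, 0.658, 0.753, 0.0]
force: [0.7, -0.2, 0.6]
finger_gap: 0.68
grasp_force: 0.0
```

```bash
python3 - <<'E'
from h import *
R,p,o=cur(); print(p,R.as_matrix(),o['force'])
im=grab_frame('top'); crop('top',250,160,200,150,4,'pics/t2.png',im)
for q in ([0,0,.011],[0,0,0]): print(px('top',p+R.apply(q)),px('scene',p+R.apply(q)))
rows(pose(97.4),[.471,-.167,.015],4)
crop('scene',210,125,200,150,4,'pics/s2.png')
E
```

```text
[ 0.4703 -0.1648  0.0992] [[-0.133   0.9911  0.    ]
 [ 0.9911  0.133   0.    ]
 [ 0.      0.     -1.    ]] [ 0.6667 -0.1842  0.6433]
[378.3333 276.5116] [276.6183 192.781 ]
[379.0161 276.3657] [276.3245 190.5423]
4 rows of [-0.0007 -0.0009  0.0028] [-0.0017  0.0002  0.0207]
```

View pics/s2.png

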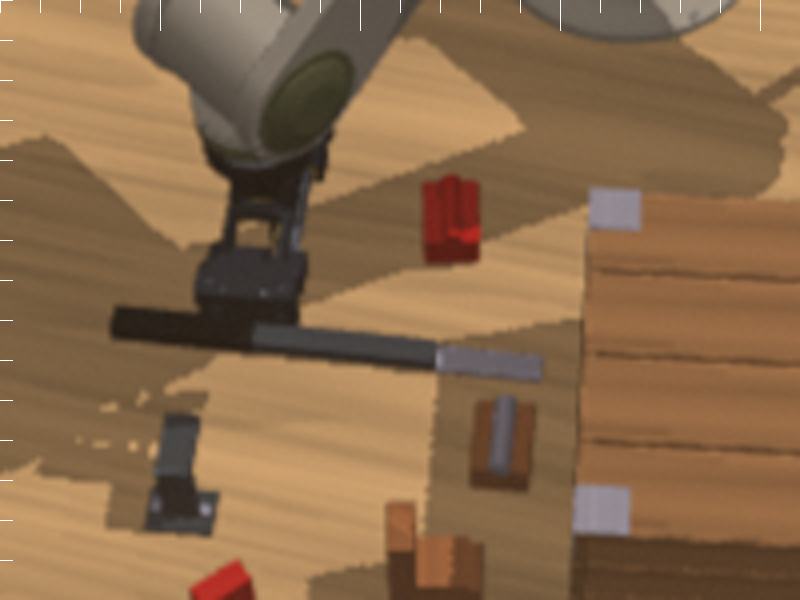

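The scene crop shows the gripper poised over the bar, with the near finger at about (273,197). Descending to grip.

Request:
move_arm:
  series:
    - [[0,0,0,-0.001,0,0.021,0.06],[0,0,0,-0.001,0,0.021,0.06],[0,0,0,0,0,0.021,0.06],[0,0,0,0,0,0.021,0.06],[0,0,0,0,0,0,0.01],[0,0,0,0,0,0,0.01],[0,0,0,0,0,0,0.01],[0,0,0,0,0,0,0.01],[0,0,0,0,0,0,0.01]]
  force: 55

```text
time: 2.92
tcp_pos: [0.4707, -0.1683, 0.0163]
orientation: [0.001, 0.66, 0.751, 0.0]
force: [-1.5, -0.2, 4.3]
finger_gap: 0.238
grasp_force: 55.0
```

```bash
python3 - <<'E'
from h import *
R,p,o=cur(); print(p,R.as_matrix()[:,0],o['force'],o['finger_gap']*.0881)
rows(pose(99.5),[.51,-.14,.15],5)
E
```

```text
[ 0.4707 -0.1683  0.0163] [-0.1292  0.9916 -0.0007] [-1.4705 -0.2165  4.2548] 0.020946655907634826
5 rows of [ 0.0002  0.0001 -0.0072] [ 0.0045  0.0086 -0.0267]
```

```bash
cat >> h.py <<'E'
F=np.array([.524,.023]); YAW=99.5; L=.202; m=.0163
def bar(s,a,h=0.,yaw=YAW,piv=0.,lat=0.,L=L):
    """TCP pose: tip s beyond crest along the bar, dip a deg, clearance h; turned to yaw about the point piv ahead of the crest"""
    u0=np.array([np.cos(np.radians(YAW)),np.sin(np.radians(YAW))]); v0=np.array([-u0[1],u0[0]])
    R=pose(yaw,a); c=np.cos(np.radians(yaw)); sn=np.sin(np.radians(yaw)); u=np.array([c,sn])
    A=np.radians(a); x=(8e-3+h)*np.sin(A)+(s-L)*np.cos(A)+m*np.sin(A); z=.030+(8e-3+h)*np.cos(A)-(s-L)*np.sin(A)+m*np.cos(A)
    P=F+v0*lat+u0*piv+u*(x-piv); return R,np.array([P[0],P[1],z])
E
python3 - <<'E'
from h import *
a=bar(.030,22,.006); b=(a[0],a[1]+[0,0,.07]); print(a[1])
R,p,o=cur()
w=rows(R,p+[0,0,.05],2); w=rows(*b,8,start=w); rows(*a,2,start=w)
E
```

```text
[ 0.5484 -0.1231  0.1225]
2 rows of [0. 0. 0.] [-0.     0.    -0.025]
8 rows of [-0.0008 -0.0479 -0.0045] [ 0.0015  0.0105 -0.0163]
2 rows of [0. 0. 0.] [0.0131 0.     0.0325]
```

Request:
move_arm:
  series:
    - [[0,0,0,0,0,-0.025,0.01],[0,0,0,0,0,-0.025,0.01],[-0.0008,-0.048,-0.0045,0.0015,0.0105,-0.0163,0.01],[-0.0008,-0.048,-0.0045,0.0015,0.0105,-0.0163,0.01],[-0.0008,-0.048,-0.0045,0.0015,0.0105,-0.0163,0.01],[-0.0008,-0.048,-0.0045,0.0015,0.0105,-0.0163,0.01],[-0.0008,-0.048,-0.0045,0.0015,0.0105,-0.0163,0.01],[-0.0008,-0.048,-0.0045,0.0015,0.0105,-0.0163,0.01],[-0.0008,-0.048,-0.0045,0.0015,0.0105,-0.0163,0.01],[-0.0008,-0.048,-0.0045,0.0015,0.0105,-0.0163,0.01],[0,0,0,0,0,0,0.01]]

```text
time: 4.3
tcp_pos: [0.5485, -0.122, 0.1915]
orientation: [0.145, 0.634, 0.75, -0.123]
force: [-0.5, -0.2, -4.4]
finger_gap: 0.246
grasp_force: 55.0
```

```bash
python3 - <<'E'
from h import *
R,p,o=cur(); print(p,R.as_matrix()[:,0],o['force'],o['finger_gap']*.0881)
im=grab_frame('top'); crop('top',240,170,190,130,4,'pics/t3.png',im)
tip=p+R.apply([L,0,m-.006]); print('tip',tip,px('top',tip)); 
junc=p+R.apply([L-.08,0,m-.014]); print('junc',junc,px('top',junc))
a=bar(.030,22,.006); rows(*a,2)
E
```

```text
[ 0.5485 -0.122   0.1915] [-0.1548  0.9144 -0.3741] [-0.4905 -0.171  -4.4342] 0.0216768038301812
tip [0.5179 0.0589 0.1064] [273.578  252.4083]
junc [ 0.5298 -0.0113  0.1437] [307.0169 245.7462]
2 rows of [-0.0007 -0.0008  0.0007] [0.0124 0.0002 0.0318]
```

View pics/t3.png

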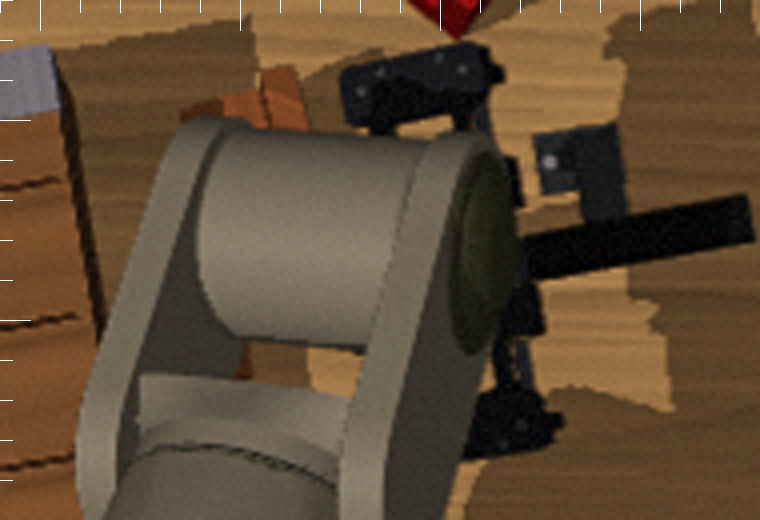

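The top crop shows the arm hiding the tip, while the tail end is at px (428,224). I'll compare that with the prediction and check the tip in the scene view.

```bash
python3 - <<'E'
from h import *
R,p,o=cur()
tl=p+R.apply([L-.330,0,m-.014]); print(px('top',tl), px('top',tl+R.apply([.01,0,0])))
for q in (0,-.08): print(px('scene',p+R.apply([L+q,0,m-.006])))
crop('scene',220,140,190,140,4,'pics/s3.png')
E
```

```text
[428.2413 223.2123] [423.0697 224.1887]
[347.7048 218.2997]
[321.0727 210.4586]
```

View pics/s3.png

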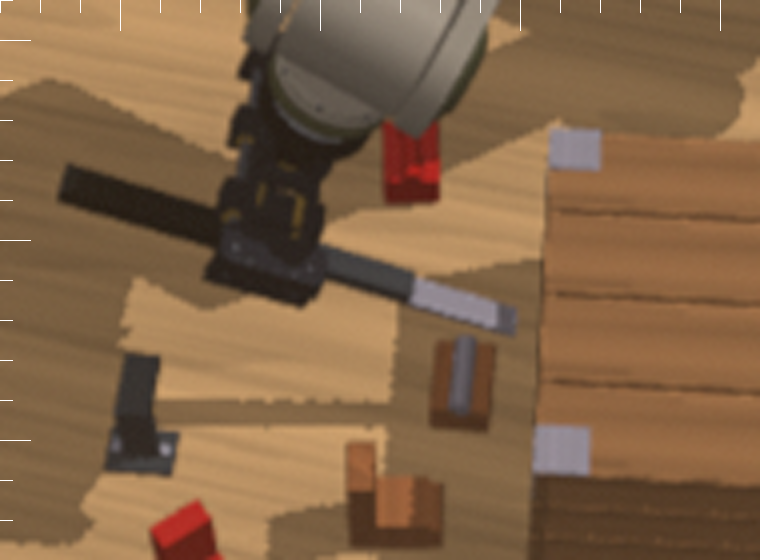

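The scene crop shows the bar tip at (348.5,219.5) against a predicted (347.7,218.3), so the model holds with L≈0.203. The bar is lined up, so I'll lower it and insert it.

```bash
sed -i 's/L=.202;/L=.203;/' h.py; python3 - <<'E'
from h import *
print(px('scene',np.r_[F,.038]))
w=rows(*bar(.025,22,.003),3); w=rows(*bar(.080,22,.003),5,start=w);w=rows(*bar(.080,21,.000),1,start=w)
E
```

```text
[334.5611 230.568 ]
3 rows of [-0.0007 -0.0006  0.0003] [0.0064 0.0003 0.0221]
5 rows of [0. 0. 0.] [0.011 0.    0.   ]
1 rows of [-0.      0.0175  0.    ] [-0.0004 -0.      0.0052]
```

Request:
move_arm:
  series:
    - [[0,0,0,0.0064,0,0.022,0.01],[0,0,0,0.0064,0,0.022,0.01],[0,0,0,0.0064,0,0.022,0.01],[0,0,0,0.011,0,0,0.01],[0,0,0,0.011,0,0,0.01],[0,0,0,0.011,0,0,0.01],[0,0,0,0.011,0,0,0.01],[0,0,0,0.011,0,0,0.01],[0,0,0,0,0,0,0.01]]

```text
time: 5.52
tcp_pos: [0.5409, -0.0786, 0.1023]
orientation: [0.145, 0.634, 0.75, -0.124]
force: [0.3, -0.1, -3.6]
finger_gap: 0.243
grasp_force: 55.0
```

```bash
python3 - <<'E'
from h import *
R,p,o=cur(); print(p,bar(.08,22,.003)[1],R.as_matrix()[:,0],o['force'],o['moment'])
w=rows(*bar(.080,21,.000),1)
for a in (12,4,-1): w=rows(*bar(.08,a,-.001),4,start=w)
E
```

```text
[ 0.5409 -0.0786  0.1023] [ 0.5411 -0.0794  0.1014] [-0.1546  0.9143 -0.3744] [ 0.2587 -0.14   -3.6243] [ 0.2504 -0.0223  0.006 ]
1 rows of [-0.0007  0.0172  0.0016] [-0.0008  0.0001  0.0063]
4 rows of [ 0.      0.0393 -0.    ] [-0.0008  0.      0.0051]
4 rows of [0.     0.0349 0.    ] [-0.0007 -0.      0.0043]
4 rows of [0.     0.0218 0.    ] [-0.0005  0.      0.0027]
```

Request:
move_arm:
  series:
    - [[0,0.0172,0.0016,-0.0008,0,0.0063,0.01],[0,0.0393,0,-0.0008,0,0.0051,0.01],[0,0.0393,0,-0.0008,0,0.0051,0.01],[0,0.0393,0,-0.0008,0,0.0051,0.01],[0,0.0393,0,-0.0008,0,0.0051,0.01],[0,0.0349,0,-0.0007,0,0.0043,0.01],[0,0.0349,0,-0.0007,0,0.0043,0.01],[0,0.0349,0,-0.0007,0,0.0043,0.01],[0,0.0349,0,-0.0007,0,0.0043,0.01]]

```text
time: 6.65
tcp_pos: [0.5437, -0.0953, 0.062]
orientation: [0.025, 0.647, 0.762, -0.021]
force: [-3.4, 17.0, 7.2]
finger_gap: 0.244
grasp_force: 55.0
```

```bash
python3 - <<'E'
from h import *
R,p,o=cur(); print(p,bar(.08,4,-.001)[1],R.as_matrix()[:,0],o['force'],o['moment'])
w=rows(*bar(.08,-2,-.001),4)
w=rows(*bar(.08,-2,-.001,yaw=YAW+8.5,piv=.055),6,start=w)
E
```

```text
[ 0.5437 -0.0953  0.062 ] [ 0.544  -0.0964  0.0618] [-0.1625  0.9846 -0.0644] [-3.4357 16.9795  7.169 ] [ 2.7068  0.3912 -0.0888]
4 rows of [-0.      0.0248 -0.0006] [-0.0009  0.      0.0033]
6 rows of [ 0.0009  0.     -0.0247] [0.0001 0.0044 0.    ]
```

```bash
python3 - <<'E'
from h import *
w=rows(*bar(.0825,-2,-.001),4)
w=rows(*bar(.0825,-2,-.001,yaw=YAW+4,piv=.055),4,start=w)
w=rows(*bar(.0825,-2,-.001,yaw=YAW+8.5,piv=.055),4,start=w)
im=grab_frame('scene'); crop('scene',330,160,110,140,4,'pics/s4.png',im)
import cv2
E
```

```text
4 rows of [-0.      0.0248 -0.0006] [-0.0002  0.      0.0032]
4 rows of [ 0.0006 -0.     -0.0174] [0.     0.0031 0.    ]
4 rows of [ 0.0007  0.     -0.0196] [0.     0.0035 0.    ]
```

Request:
move_arm:
  series:
    - [[0,0.0248,0,0.0002,0,0.0033,0.01],[0,0.0248,0,0.0002,0,0.0033,0.01],[0,0.0248,0,0.0002,0,0.0033,0.01],[0,0.0248,0,0.0002,0,0.0033,0.01],[0,0,0,0,0,0,0.01]]

```text
time: 7.32
tcp_pos: [0.5446, -0.0968, 0.05]
orientation: [-0.011, 0.647, 0.762, 0.011]
force: [-2.6, 7.0, 10.2]
finger_gap: 0.241
grasp_force: 55.0
```

```bash
python3 - <<'E'
from h import *
R,p,o=cur(); print(p,bar(.0825,-2,-.001)[1],R.as_matrix()[:,0],o['force'],o['moment'])
for x in (-.121,-.095):
  print('bar top at keeper', p+R.apply([x,0,m-.014]))
E
```

```text
[ 0.5446 -0.0968  0.05  ] [ 0.544  -0.0966  0.0491] [-0.1629  0.9862  0.0303] [-2.5876  6.9538 10.1956] [1.1815 0.2724 0.1157]
bar top at keeper [ 0.5643 -0.2161  0.044 ]
bar top at keeper [ 0.56   -0.1904  0.0448]
```

Request:
move_arm:
  series:
    - [[0,0,-0.0174,0,0.0031,0,0.01],[0,0,-0.0174,0,0.0031,0,0.01],[0,0,-0.0174,0,0.0031,0,0.01],[0,0,-0.0174,0,0.0031,0,0.01],[0,0,-0.0174,0,0.0031,0,0.01],[0,0,-0.0174,0,0.0031,0,0.01],[0,0,-0.0174,0,0.0031,0,0.01],[0,0,-0.0174,0,0.0031,0,0.01],[0,0,0,0,0,0,0.01]]

```text
time: 8.45
tcp_pos: [0.5673, -0.0917, 0.0496]
orientation: [-0.011, 0.591, 0.806, 0.01]
force: [-9.3, 1.5, 9.1]
finger_gap: 0.237
grasp_force: 55.5
```

```bash
python3 - <<'E'
from h import *
R,p,o=cur(); print(p,R.as_matrix()[:,0],o['force'],o['moment'])
for x in (-.121,-.095): print('bar top at keeper', p+R.apply([x,0,m-.014]))
im=grab_frame('top'); crop('top',240,170,190,130,4,'pics/t4.png',im)
E
```

```text
[ 0.5673 -0.0917  0.0496] [-0.3004  0.9533  0.0298] [-9.3421  1.5064  9.0663] [0.3135 1.4784 0.6569]
bar top at keeper [ 0.6037 -0.207   0.0437]
bar top at keeper [ 0.5959 -0.1822  0.0445]
```

View pics/t4.png

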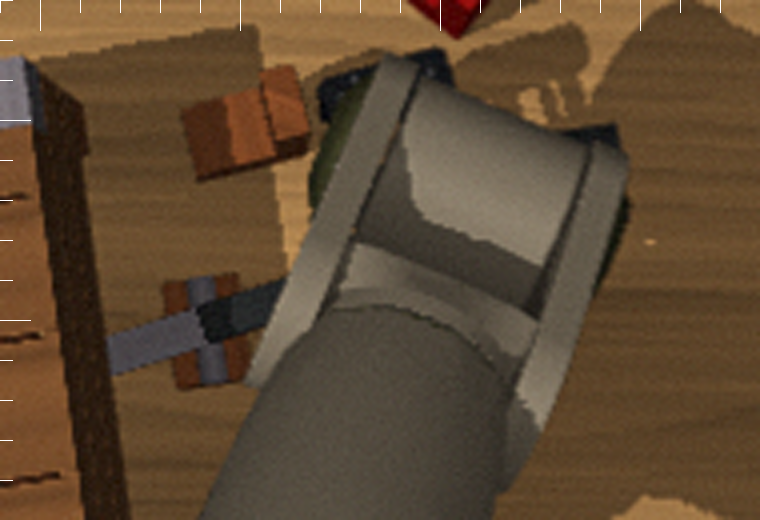

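The top crop shows the crate tipped, the bar lying over the crest at (291,250), and the bar swung to the keeper's side. Next I'll ease the bar up against the hook.

Request:
move_arm:
  series:
    - [[0,-0.0095,0,0,0,-0.0012,0.01],[0,-0.0095,0,0,0,-0.0012,0.01],[0,-0.0095,0,0,0,-0.0012,0.01],[0,-0.0095,0,0,0,-0.0012,0.01],[0,0,0,0,0,0,0.01]]

```text
time: 9.12
tcp_pos: [0.5676, -0.0915, 0.0544]
orientation: [0.004, 0.591, 0.806, -0.001]
force: [-7.1, 2.3, 6.7]
finger_gap: 0.242
grasp_force: 55.6
```

```bash
python3 - <<'E'
from h import *
R,p,o=cur(); print(p,R.as_matrix()[:,0],o['force'],o['moment'])
for x in (-.121,-.095): print('bar top at keeper', p+R.apply([x,0,m-.014]))
crop('scene',220,160,190,140,4,'pics/s5.png')
E
```

```text
[ 0.5676 -0.0915  0.0544] [-0.3004  0.9538 -0.0086] [-7.057   2.3276  6.6912] [0.459  1.013  0.7767]
bar top at keeper [ 0.604  -0.207   0.0531]
bar top at keeper [ 0.5961 -0.1822  0.0529]
```

View pics/s5.png

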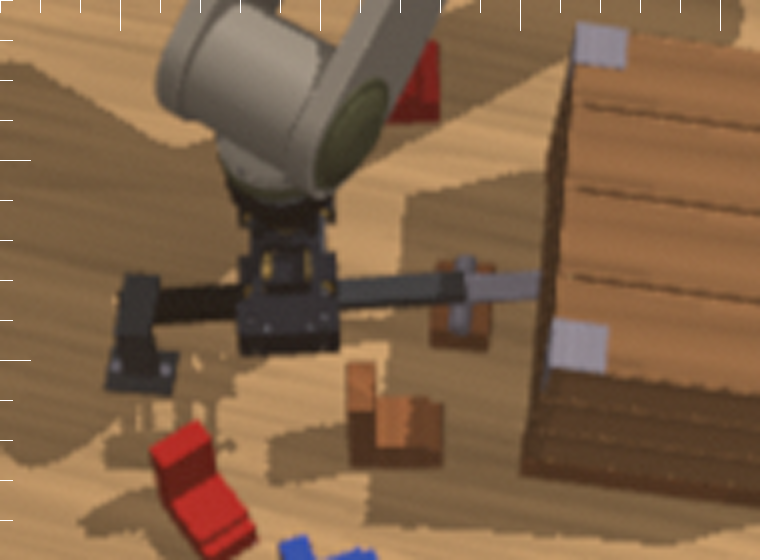

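The scene crop shows the bar passing under the lip at (255,235), with the crate edge raised. I'll swing it slightly further, let it up, and release.

Request:
move_arm:
  series:
    - [[0,0,-0.0174,0,0.0031,0,0.01],[0,-0.0095,0,0,0,-0.0012,0.01],[0,0,0,0,0,0,0.01],[0,0,0,0,0,0,0.03],[0,0,0,0,0,0,0.045],[0,0,0,0,0,0,0.045],[0,0,0,0,0,0,0.045]]

```text
time: 10.05
tcp_pos: [0.5711, -0.0903, 0.0549]
orientation: [0.009, 0.585, 0.811, -0.004]
force: [-0.0, -0.3, -0.2]
finger_gap: 0.515
grasp_force: 0.0
```

```bash
python3 - <<'E'
from h import *
R,p,o=cur(); print(p,R.as_matrix()[:,0],o['force'],o['moment'],o['finger_gap']*.0881)
E
```

```text
[ 0.5711 -0.0903  0.0549] [-0.3153  0.9488 -0.0187] [-0.0395 -0.2736 -0.2037] [-0.0386 -0.1154 -0.0693] 0.04533839321926477
```

```bash
cat >> h.py <<'E'
def pk(heel,yaw,lean,dz=0.,back=.009,up=.068):
    """TCP pose for holding the packer with its heel (xy) given"""
    w=np.array([np.cos(np.radians(yaw)),np.sin(np.radians(yaw))]); R=pose(yaw,-lean)
    G=np.r_[np.array(heel)-w*(.010+back),up+dz]; return R,G+R.apply([0,0,.008])
E
python3 - <<'E'
from h import *
print('red top',on('scene',(266,268),.085),on('top',(352,160),.03))
im=grab_frame('top'); 
hsv=cv2.cvtColor(im,cv2.COLOR_RGB2HSV); mk=((hsv[:,:,0]<5)|(hsv[:,:,0]>175))&(hsv[:,:,1]>190)&(hsv[:,:,2]>60)
n,_,st,ce=cv2.connectedComponentsWithStats(mk.astype(np.uint8))
for i in range(1,n):
    if st[i,4]>80: print(st[i],[on('top',c,.06)[:2] for c in ((st[i,0],st[i,1]),(st[i,0]+st[i,2],st[i,1]+st[i,3]))])
yaw=102.4; w=np.array([np.cos(np.radians(yaw)),np.sin(np.radians(yaw))])
heel=np.array([.645,-.018])+.010*w; print('heel',heel)
R,p,o=cur()
t1=rows(R,p+R.apply([0,0,-.09]),2)
t2=rows(*pk(heel-.03*w,yaw,28,.07),6,start=t1)
t3=rows(*pk(heel,yaw,28),3,start=t2)
E
```

```text
red top [ 0.7141 -0.1199  0.085 ] [ 0.7376 -0.1121  0.03  ]
[334 148  34  31 570] [array([ 0.7572, -0.0691]), array([ 0.6877, -0.1454])]
heel [ 0.6429 -0.0082]
2 rows of [0. 0. 0.] [ 0.    -0.    -0.045]
6 rows of [-0.0034  0.0845  0.0173] [0.0016 0.0148 0.0028]
3 rows of [0. 0. 0.] [-0.0021  0.      0.0253]
```

Request:
move_arm:
  series:
    - [[0,0,0,0,0,-0.045,0.07],[0,0,0,0,0,-0.045,0.07],[-0.0034,0.0845,0.0173,0.0016,0.0148,0.0028,0.07],[-0.0034,0.0845,0.0173,0.0016,0.0148,0.0028,0.07],[-0.0034,0.0845,0.0173,0.0016,0.0148,0.0028,0.07],[-0.0034,0.0845,0.0173,0.0016,0.0148,0.0028,0.07],[-0.0034,0.0845,0.0173,0.0016,0.0148,0.0028,0.07],[-0.0034,0.0845,0.0173,0.0016,0.0148,0.0028,0.07],[0,0,0,0,0,0,0.07]]

```text
time: 11.22
tcp_pos: [0.6523, -0.0529, 0.1297]
orientation: [-0.189, 0.608, 0.756, 0.151]
force: [0.2, -0.4, -0.5]
finger_gap: 0.789
grasp_force: 0.0
```

```bash
python3 - <<'E'
from h import *
R,p,o=cur(); print(p,R.as_matrix())
heel=np.array([.6429,-.0082]); print(pk(heel,102.4,28)[1]); rows(*pk(heel,102.4,28),3)
im=grab_frame('top'); cv2.imwrite('pics/tA.png',im[:,:,::-1]); im2=grab_frame('scene')
a=cv2.resize(im[160:300,240:440],None,fx=2.9,fy=2.9,interpolation=2); b=cv2.resize(im2[150:290,220:420],None,fx=2.1,fy=2.1,interpolation=2)
o=np.zeros((a.shape[0]+0,800,3),np.uint8); 
o=np.zeros((600,800,3),np.uint8); o[:300,:400]=cv2.resize(im[160:310,240:440],(400,300),interpolation=2); o[300:,:]=cv2.resize(im2[190:290,220:420],(800,300)) if 0 else 0
o[:300,400:]=cv2.resize(im2[150:300,220:420],(400,300),interpolation=2)
cv2.imwrite('pics/both.png',o[:300,:,::-1])
E
```

```text
[ 0.6523 -0.0529  0.1297] [[-0.1885  0.9768 -0.1021]
 [ 0.8624  0.2143  0.4586]
 [ 0.4698 -0.0016 -0.8828]]
[ 0.6462 -0.0231  0.0609]
3 rows of [-0.0004 -0.0001 -0.0004] [-0.0018  0.0002  0.025 ]
```

View pics/both.png

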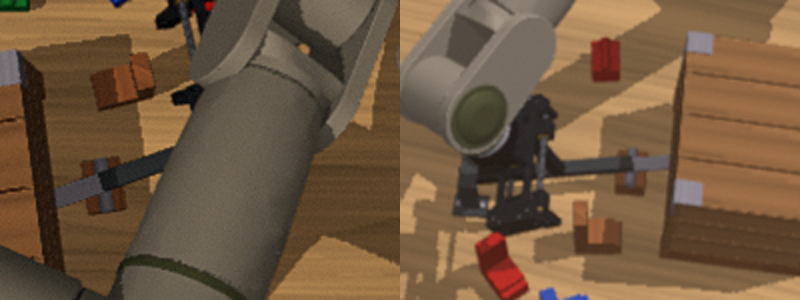

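The picture shows the bar held by the hook, the crate tipped, and the gripper leaning back behind the packer. That was my tenth picture, so from here I'll work from measurements only. Gripping the packer now.

Request:
move_arm:
  series:
    - [[0,0,0,-0.0018,0,0.025,0.07],[0,0,0,-0.0018,0,0.025,0.07],[0,0,0,-0.0018,0,0.025,0.07],[0,0,0,0,0,0,0.03],[0,0,0,0,0,0,0.03],[0,0,0,0,0,0,0.03],[0,0,0,0,0,0,0.03]]
  force: 25

```text
time: 12.2
tcp_pos: [0.6462, -0.0232, 0.0633]
orientation: [-0.188, 0.608, 0.756, 0.152]
force: [0.9, -1.8, 5.0]
finger_gap: 0.456
grasp_force: 24.7
```

```bash
python3 - <<'E'
from h import *
R,p,o=cur(); print(p,o['force'],o['finger_gap']*.0881,o['grasp_force'])
# raised crate: top-plate corners via near top edge; find bright plates in top view
im=grab_frame('top'); cv2.imwrite('pics/tB.png',im[:,:,::-1])
hsv=cv2.cvtColor(im,cv2.COLOR_RGB2HSV); mk=(hsv[:,:,1]<50)&(hsv[:,:,2]>110); mk[:150]=0; mk[:, :130]=0; mk[:,300:]=0
n,_,st,ce=cv2.connectedComponentsWithStats(mk.astype(np.uint8))
for i in range(1,n):
    if 80<st[i,4]<900: print(st[i],ce[i])
E
```

```text
[ 0.6462 -0.0232  0.0633] [ 0.9154 -1.7649  5.0265] 0.04018676888865052 24.677694200872793
[231 185  19  19 277] [239.9242 193.7942]
[153 198  18  18 254] [161.4606 206.4449]
[167 318   9  18 141] [171.3901 326.2553]
```

```bash
cat >> h.py <<'E'
def plates(im):
    hsv=cv2.cvtColor(im,cv2.COLOR_RGB2HSV); mk=(hsv[:,:,1]<50)&(hsv[:,:,2]>110); mk[:150]=0; mk[:, :130]=0; mk[:,300:]=0
    n,_,st,ce=cv2.connectedComponentsWithStats(mk.astype(np.uint8)); return [(ce[i],st[i,4]) for i in range(1,n) if 80<st[i,4]<900]
E
python3 - <<'E'
from h import *
P=plates(cv2.imread('pics/top0.png')[:,:,::-1]); print(P)
cw=100.; u=np.array([np.cos(np.radians(cw)),np.sin(np.radians(cw)),0]); v=np.array([-u[1],u[0],0])
far=np.array([.5065,.1745,0])+.1*u
for th in (.075,.085,.095):
  Q=Rot.from_rotvec(v*th)   # near edge up
  for c,_ in P:
    X=on('top',c,.156); print(th,px('top',far+Q.apply(X-far)))
print(Q.apply(-u*.2))
E
```

```text
[(array([244.2176, 190.1019]), np.int32(216)), (array([164.7744, 204.2667]), np.int32(195)), (array([264.3199, 309.2256]), np.int32(297)), (array([182.9966, 323.0171]), np.int32(292))]
0.075 [237.5721 189.9007]
0.075 [159.1122 205.1561]
0.075 [257.7574 310.4148]
0.075 [177.1984 323.9412]
0.085 [236.6437 189.8858]
0.085 [158.365 205.28 ]
0.085 [256.8371 310.5801]
0.085 [176.4314 324.0626]
0.095 [235.7056 189.8737]
0.095 [157.6199 205.405 ]
0.095 [255.9063 310.7469]
0.095 [175.6661 324.1836]
[ 0.0346 -0.1961  0.019 ]
```

```bash
python3 - <<'E'
from h import *
for f in ('top0','tB'):
  im=cv2.imread(f'pics/{f}.png')[:,:,::-1]; hsv=cv2.cvtColor(im,cv2.COLOR_RGB2HSV)
  mk=((hsv[:,:,1]<75)&(hsv[:,:,2]>80)).astype(np.uint8); mk[:150]=0; mk[:,:130]=0; mk[:,300:]=0
  mk=cv2.morphologyEx(mk,cv2.MORPH_OPEN,np.ones((3,3)))
  for c in cv2.findContours(mk,0,2)[0]:
    if 80<cv2.contourArea(c)<900: r=cv2.minAreaRect(c); print(f,np.round(r[0],1),np.round(r[1],1),cv2.contourArea(c))
E
```

```text
top0 [183.2 323. ] [17.4 17.4] 270.0
top0 [264.4 309.1] [17.4 17.4] 274.5
top0 [165.  204.3] [16.6 17.3] 257.5
top0 [244.6 190.1] [16.8 17.3] 258.0
tB [263.2 463.9] [16.8  9.2] 119.0
tB [161.5 206.6] [16.7 16.7] 248.0
tB [240.1 193.8] [17.  17.3] 262.0
```

```bash
python3 - <<'E'
from h import *
y=98.5; w=np.array([np.cos(np.radians(y)),np.sin(np.radians(y))]); home=np.array([.593,.0863])
U=.0704
R,p,o=cur(); t0=rows(R,p+[0,0,.003],1)
t1=rows(*pk(home-.062*w,y,28,.003,up=U),5,start=t0)
t2=rows(*pk(home-.010*w,y,28,.003,up=U),6,start=t1)
t3=rows(*pk(home,y,28,.003,up=U),5,start=t2)
E
```

```text
1 rows of [0. 0. 0.] [ 0.0014  0.     -0.0026]
5 rows of [-0.0061  0.0001  0.0121] [ 0.0071 -0.007   0.0038]
6 rows of [0. 0. 0.] [ 0.0077 -0.      0.0041]
5 rows of [0. 0. 0.] [0.0018 0.     0.0009]
```

Request:
move_arm:
  series:
    - [[0,0,0,0.0014,0,-0.0026,0.03],[-0.0061,0,0.0121,0.0071,-0.007,0.0038,0.03],[-0.0061,0,0.0121,0.0071,-0.007,0.0038,0.03],[-0.0061,0,0.0121,0.0071,-0.007,0.0038,0.03],[-0.0061,0,0.0121,0.0071,-0.007,0.0038,0.03],[-0.0061,0,0.0121,0.0071,-0.007,0.0038,0.03],[0,0,0,0,0,0,0.03]]

```text
time: 13.12
tcp_pos: [0.6032, 0.0107, 0.065]
orientation: [-0.184, 0.633, 0.735, 0.157]
force: [-0.0, -0.3, -2.0]
finger_gap: 0.453
grasp_force: 24.7
```

```bash
python3 - <<'E'
from h import *
R,p,o=cur(); print(p,R.as_matrix()[:,1],o['force'])
y=98.5; w=np.array([np.cos(np.radians(y)),np.sin(np.radians(y))]); home=np.array([.593,.0863])
print(pk(home-.062*w,y,28,.003,up=.0704)[1])
E
```

```text
[0.6032 0.0107 0.065 ] [ 0.9889  0.1488 -0.0029] [-0.0338 -0.3455 -1.9921]
[0.6044 0.0099 0.0663]
```

Request:
move_arm:
  series:
    - [[0,0,0,0.0077,0,0.0041,0.03],[0,0,0,0.0077,0,0.0041,0.03],[0,0,0,0.0077,0,0.0041,0.03],[0,0,0,0.0077,0,0.0041,0.03],[0,0,0,0.0077,0,0.0041,0.03],[0,0,0,0.0077,0,0.0041,0.03],[0,0,0,0,0,0,0.03]]

```text
time: 14.0
tcp_pos: [0.5958, 0.0627, 0.0651]
orientation: [-0.184, 0.633, 0.735, 0.157]
force: [-0.6, 0.2, -1.0]
finger_gap: 0.455
grasp_force: 24.7
```

Request:
move_arm:
  series:
    - [[0,0,0,0.0018,0,0.0009,0.03],[0,0,0,0.0018,0,0.0009,0.03],[0,0,0,0,0,0,0.03]]

```text
time: 14.38
tcp_pos: [0.5954, 0.0661, 0.0652]
orientation: [-0.184, 0.633, 0.735, 0.157]
force: [0.3, -0.7, -0.9]
finger_gap: 0.453
grasp_force: 24.7
```

Request:
move_arm:
  series:
    - [[0,0,0,0.0018,0,0.0009,0.03],[0,0,0,0.0018,0,0.0009,0.03],[0,0,0,0,0,0,0.03]]

```text
time: 14.75
tcp_pos: [0.5947, 0.0702, 0.0653]
orientation: [-0.184, 0.633, 0.735, 0.157]
force: [0.7, 0.4, -1.6]
finger_gap: 0.454
grasp_force: 24.7
```

Request:
move_arm:
  series:
    - [[0,0,0,0.0018,0,0.0009,0.03],[0,0,0,0,0,0,0.03]]

```text
time: 15.0
tcp_pos: [0.5944, 0.0722, 0.0653]
orientation: [-0.184, 0.633, 0.735, 0.157]
force: [0.4, -1.0, -2.1]
finger_gap: 0.453
grasp_force: 24.7
```

Request:
move_arm:
  series:
    - [[0,0,0,0.0018,0,0.0009,0.03],[0,0,0,0.0009,0,0.0005,0.03],[0,0,0,0,0,0,0.03]]

```text
time: 15.38
tcp_pos: [0.5943, 0.0741, 0.0655]
orientation: [-0.183, 0.634, 0.735, 0.157]
force: [-0.4, -5.7, 0.1]
finger_gap: 0.455
grasp_force: 24.7
```

Request:
move_arm:
  series:
    - [[0,0,0,0.0018,0,0.0009,0.03],[0,0,0,0.0009,0,0.0005,0.03],[0,0,0,0,0,0,0.03]]

```text
time: 15.75
tcp_pos: [0.5942, 0.0757, 0.0659]
orientation: [-0.182, 0.634, 0.735, 0.156]
force: [-2.3, -13.8, 4.9]
finger_gap: 0.45
grasp_force: 24.9
```

```bash
cat > pl.py <<'E'
from h import *
im=grab_frame('top'); hsv=cv2.cvtColor(im,cv2.COLOR_RGB2HSV)
mk=((hsv[:,:,1]<75)&(hsv[:,:,2]>80)).astype(np.uint8); mk[:150]=0; mk[:,:130]=0; mk[:,300:]=0; mk[345:]=0
mk=cv2.morphologyEx(mk,cv2.MORPH_OPEN,np.ones((3,3)))
for c in cv2.findContours(mk,0,2)[0]:
    if 80<cv2.contourArea(c)<900: r=cv2.minAreaRect(c); print(np.round(r[0],1),np.round(r[1],1))
E
python3 pl.py
```

```text
[274.5 330. ] [28. 43.]
[161.3 206.5] [17.  16.6]
[240.  193.9] [17.3 17.3]
```

Request:
move_arm:
  series:
    - [[0,0,0,-0.0014,0,-0.0006,0.03],[0,0,0,-0.0012,0,0.0022,0.03],[0,0,0,0,0,0,0.03]]

```text
time: 16.18
tcp_pos: [0.5948, 0.0751, 0.064]
orientation: [-0.182, 0.634, 0.735, 0.158]
force: [-0.4, -9.4, 6.6]
finger_gap: 0.455
grasp_force: 24.9
```

Request:
move_arm:
  series:
    - [[0,0,0,0,0,0,0.05],[0,0,0,0,0,0,0.054],[0,0,0,0,0,0,0.054]]

```text
time: 16.55
tcp_pos: [0.5939, 0.0766, 0.0628]
orientation: [-0.184, 0.633, 0.735, 0.157]
force: [1.2, -2.1, -0.1]
finger_gap: 0.613
grasp_force: 1.0
```

Request:
move_arm:
  series:
    - [[0,0,0,-0.004,0,-0.006,0.056],[0,0,0,0,0,-0.025,0.056],[0,0,0,0,0,-0.04,0.056],[0,0,0,0,0,-0.05,0.056]]

```text
time: 17.05
tcp_pos: [0.6025, 0.0165, 0.1685]
orientation: [-0.185, 0.633, 0.735, 0.157]
force: [1.4, -0.1, 0.4]
finger_gap: 0.633
grasp_force: 0.0
```

```bash
cat > see.py <<'E'
from h import *
# wooden packer: reddish wood blob in the top view, beside the fulcrum
im=grab_frame('top'); cv2.imwrite('pics/tC.png',im[:,:,::-1]); hsv=cv2.cvtColor(im,cv2.COLOR_RGB2HSV)
mk=((hsv[:,:,0]<13)&(hsv[:,:,1]>120)&(hsv[:,:,2]>40)).astype(np.uint8); s0=mk[180:270,255:330]
for c in cv2.findContours(s0,0,2)[0]:
    if cv2.contourArea(c)>30: r=cv2.minAreaRect(c); print(np.round(np.array(r[0])+[255,180],1),np.round(r[1],1),round(r[2],1),cv2.boundingRect(c))
E
python3 see.py; python3 - <<'E'
from h import *
R,p,o=cur(); print(p,o['force'])
# expected pixel of packer's upstand top centre when home / contacted
for h in ([.593,.088],[.593,.092]):
  print(px('top',np.array([h[0]+.0015,h[1]-.0099,.085])))
# return over the bar: released grip pose
Rb=pose(108.4,1.); pb=np.array([.5711,-.0903,.0549]); 
a=rows(Rb,pb+[0,0,.09],7); rows(Rb,pb-[0,0,.001],3,start=a)
E
```

```text
[286.  262.3] [8.4 5.7] 78.7 (28, 78, 7, 9)
[283.5 244. ] [8. 5.] 90.0 (26, 60, 6, 9)
[266.2 219. ] [19.4 11. ] 80.5 (5, 30, 13, 19)
[0.605  0.0133 0.1747] [ 1.6985 -3.4794  5.4219]
[265.9096 217.6132]
[264.0592 217.59  ]
7 rows of [ 0.0066 -0.0715 -0.0243] [-0.0142 -0.0081  0.0005]
3 rows of [0. 0. 0.] [0.0005 0.     0.0303]
```

Request:
move_arm:
  series:
    - [[0.0066,-0.0715,-0.0243,-0.0142,-0.0081,0.0005,0.056],[0.0066,-0.0715,-0.0243,-0.0142,-0.0081,0.0005,0.056],[0.0066,-0.0715,-0.0243,-0.0142,-0.0081,0.0005,0.056],[0.0066,-0.0715,-0.0243,-0.0142,-0.0081,0.0005,0.056],[0.0066,-0.0715,-0.0243,-0.0142,-0.0081,0.0005,0.056],[0.0066,-0.0715,-0.0243,-0.0142,-0.0081,0.0005,0.056],[0.0066,-0.0715,-0.0243,-0.0142,-0.0081,0.0005,0.056],[0,0,0,0,0,0,0.056]]

```text
time: 18.1
tcp_pos: [0.5685, -0.0869, 0.1376]
orientation: [0.003, 0.584, 0.811, -0.006]
force: [0.7, -0.4, 0.1]
finger_gap: 0.631
grasp_force: 0.0
```

```bash
python3 - <<'E'
from h import *
R,p,o=cur(); print(p,o['force'])
Rb=pose(108.4,1.); pb=np.array([.5711,-.0903,.054]); 
rows(Rb,pb,4)
E
```

```text
[ 0.5685 -0.0869  0.1376] [ 0.6825 -0.4285  0.0887]
4 rows of [-0.0017 -0.0016  0.0004] [-0.0007  0.0004  0.0209]
```

Request:
move_arm:
  series:
    - [[-0.0017,-0.0016,0,-0.0007,0.0004,0.0209,0.056],[-0.0017,-0.0016,0,-0.0007,0.0004,0.0209,0.056],[-0.0017,-0.0016,0,-0.0007,0.0004,0.0209,0.056],[-0.0017,-0.0016,0,-0.0007,0.0004,0.0209,0.056],[0,0,0,0,0,0,0.01],[0,0,0,0,0,0,0.01],[0,0,0,0,0,0,0.01],[0,0,0,0,0,0,0.01]]
  force: 55

```text
time: 19.1
tcp_pos: [0.571, -0.0906, 0.0548]
orientation: [0.008, 0.584, 0.812, -0.006]
force: [-4.3, -1.3, 4.5]
finger_gap: 0.239
grasp_force: 55.0
```

```bash
python3 - <<'E'
from h import *
R,p,o=cur(); print(p,R.as_matrix()[:,0],o['force'],o['moment'],o['finger_gap']*.0881)
E
```

```text
[ 0.571  -0.0906  0.0548] [-0.3183  0.9478 -0.019 ] [-4.3212 -1.3266  4.5333] [-0.2703  0.6428  0.3839] 0.021015747367600836
```

Request:
move_arm:
  series:
    - [[0,0.0095,0,0,0,0.0013,0.01],[0,0.0095,0,0,0,0.0013,0.01],[0,0.0095,0,0,0,0.0013,0.01],[0,0,0.0174,0,-0.0031,0,0.01],[0,0,0.0174,0,-0.0031,0,0.01],[0,0,0.0174,0,-0.0031,0,0.01],[0,0,0.0174,0,-0.0031,0,0.01],[0,0,0.0174,0,-0.0031,0,0.01],[0,0,0.0174,0,-0.0031,0,0.01],[0,0,0.0174,0,-0.0031,0,0.01],[0,0,0.0174,0,-0.0031,0,0.01],[0,0,0.0174,0,-0.0031,0,0.01]]

```text
time: 20.6
tcp_pos: [0.5469, -0.0977, 0.0523]
orientation: [-0.001, 0.646, 0.763, 0.005]
force: [7.3, 1.9, 7.1]
finger_gap: 0.244
grasp_force: 54.8
```

```bash
python3 pl.py; python3 - <<'E'
from h import *
R,p,o=cur(); print(p,R.as_matrix()[:,0],o['force'],o['moment'])
for x in (-.121,-.095): print('bar top at keeper', p+R.apply([x,0,m-.014]))
yw=np.degrees(np.arctan2(*R.as_matrix()[[1,0],0])); print(yw)
print(bar(.0825,-1.5,0)[1])
w=None
s=cur()[:2]
for a,sv in ((4,.082),(10,.081),(16,.080)): s=rows(*bar(sv,a,.001,yaw=yw,L=L),4,start=s)
E
```

```text
[176.3 323. ] [14.7 17. ]
[256.6 310.6] [17.8 17.8]
[158.2 205.3] [16.8 16.8]
[236.2 189.7] [17.4 17.4]
[ 0.5466 -0.0977  0.0523] [-0.1633  0.9866  0.0072] [6.0127 1.5679 7.9281] [ 0.2075 -1.0551 -0.3427]
bar top at keeper [ 0.5664 -0.2171  0.0491]
bar top at keeper [ 0.5621 -0.1915  0.0493]
99.39805074639617
[ 0.544  -0.0964  0.0511]
4 rows of [ 0.0015 -0.0193 -0.0001] [ 0.0009 -0.0006 -0.0029]
4 rows of [ 0.     -0.0262 -0.    ] [ 0.0005  0.     -0.0032]
4 rows of [ 0.     -0.0262  0.    ] [ 0.0005 -0.     -0.0032]
```

The crate has swung back to its original spot. Next I'll let it down onto the packer by raising the tail.

Request:
move_arm:
  series:
    - [[0,-0.0193,0,0.0004,0,-0.0025,0.01],[0,-0.0193,0,0.0004,0,-0.0025,0.01],[0,-0.0193,0,0.0004,0,-0.0025,0.01],[0,-0.0193,0,0.0004,0,-0.0025,0.01],[0,-0.0262,0,0.0005,0,-0.0032,0.01],[0,-0.0262,0,0.0005,0,-0.0032,0.01],[0,-0.0262,0,0.0005,0,-0.0032,0.01],[0,-0.0262,0,0.0005,0,-0.0032,0.01],[0,0,0,0,0,0,0.01]]

```text
time: 21.78
tcp_pos: [0.5433, -0.0919, 0.0726]
orientation: [0.065, 0.643, 0.761, -0.056]
force: [1.1, 0.0, -1.4]
finger_gap: 0.245
grasp_force: 54.8
```

```bash
python3 pl.py; python3 - <<'E'
from h import *
R,p,o=cur(); print(p,R.as_matrix()[:,0],o['force'],o['moment'])
yw=np.degrees(np.arctan2(*R.as_matrix()[[1,0],0]))
for s in (.08,): print(bar(s,10,.0,yaw=yw)[1])
P=plates(cv2.imread('pics/top0.png')[:,:,::-1])
cw=100.; u=np.array([np.cos(np.radians(cw)),np.sin(np.radians(cw)),0]); v=np.array([-u[1],u[0],0]); far=np.array([.5065,.1745,0])+.1*u
for c in ([183.2,323],[264.4,309.1],[165,204.3],[244.6,190.1]):
    X=on('top',c,.156); print(px('top',far+Rot.from_rotvec(v*.04).apply(X-far)))
E
```

```text
[180.9 323.6] [17.6 17.4]
[261.7 309.6] [17.6 17.6]
[287.7 251.4] [11.  78.2]
[162.5 204.7] [17.1 16.8]
[241.5 189.8] [16.9 17.3]
[ 0.5433 -0.0919  0.0724] [-0.1638  0.9717 -0.1704] [ 1.6097  0.3128 -1.833 ] [ 0.3301 -0.2508 -0.0589]
[ 0.5434 -0.0923  0.0753]
[180.0967 323.4961]
[260.9758 309.7223]
[161.9661 204.7642]
[241.1267 189.9705]
```

```bash
python3 - <<'E'
from h import *
R,p,o=cur(); yw=99.4
s=rows(*bar(.078,17,.002,yaw=yw),3)
s=rows(*bar(-.03,17,.004,yaw=yw),4,start=s)
# lay: bar at yaw 99.4, grip at (.455,-.19)
f=(pose(97),np.array([.47,-.20,m+.035]))
s=rows(*f,7,start=s); rows(f[0],np.array([.47,-.20,m+.001]),2,start=s)
E
```

```text
3 rows of [-0.0004 -0.0418  0.001 ] [ 0.0002 -0.0001 -0.0066]
4 rows of [0. 0. 0.] [-0.027  -0.     -0.0005]
7 rows of [0.0009 0.0424 0.0059] [ 0.002  -0.0128  0.0104]
2 rows of [0. 0. 0.] [0.    0.    0.017]
```

Request:
move_arm:
  series:
    - [[0,-0.0418,0,0.0002,0,-0.0066,0.01],[0,-0.0418,0,0.0002,0,-0.0066,0.01],[0,-0.0418,0,0.0002,0,-0.0066,0.01],[0,0,0,-0.027,0,-0.0005,0.01],[0,0,0,-0.027,0,-0.0005,0.01],[0,0,0,-0.027,0,-0.0005,0.01],[0,0,0,-0.027,0,-0.0005,0.01],[0,0,0,0,0,0,0.01]]

```text
time: 22.82
tcp_pos: [0.5594, -0.1901, 0.1251]
orientation: [0.112, 0.639, 0.754, -0.096]
force: [0.4, 0.8, -3.9]
finger_gap: 0.242
grasp_force: 54.8
```

```bash
python3 pl.py; python3 see.py; python3 - <<'E'
from h import *
R,p,o=cur(); print(p,o['force'])
f=(pose(97),np.array([.47,-.20,m+.03]))
s=rows(*f,8); rows(f[0],np.array([.47,-.20,m+.001]),2,start=s)
E
```

```text
[180.9 323.5] [17.6 17.5]
[261.7 309.6] [17.7 17.8]
[162.5 204.8] [16.8 17.1]
[241.5 189.8] [16.9 17.3]
[284.8 253.7] [26.   6.2] 80.5 (26, 61, 10, 26)
[297.8 251.2] [26.   6.1] 81.9 (38, 58, 10, 27)
[266.4 219.2] [20.1 10.2] 84.8 (6, 29, 12, 21)
[ 0.5591 -0.1883  0.1244] [ 0.4371 -0.3405 -4.2734]
8 rows of [0.0004 0.037  0.0055] [ 0.0018 -0.0112  0.0096]
2 rows of [0. 0. 0.] [0.     0.     0.0145]
```

Request:
move_arm:
  series:
    - [[0,0.037,0.0055,0.0018,-0.0112,0.0096,0.01],[0,0.037,0.0055,0.0018,-0.0112,0.0096,0.01],[0,0.037,0.0055,0.0018,-0.0112,0.0096,0.01],[0,0.037,0.0055,0.0018,-0.0112,0.0096,0.01],[0,0.037,0.0055,0.0018,-0.0112,0.0096,0.01],[0,0.037,0.0055,0.0018,-0.0112,0.0096,0.01],[0,0.037,0.0055,0.0018,-0.0112,0.0096,0.01],[0,0.037,0.0055,0.0018,-0.0112,0.0096,0.01],[0,0,0,0,0,0,0.01]]

```text
time: 24.05
tcp_pos: [0.4705, -0.1999, 0.0465]
orientation: [0.001, 0.662, 0.749, 0.001]
force: [0.7, -0.2, -3.8]
finger_gap: 0.241
grasp_force: 54.8
```

```bash
python3 - <<'E'
from h import *
R,p,o=cur(); print(p,R.as_matrix()[:,0],o['force'])
for x in (L,L-.33): print((p+R.apply([x,0,m]))[2])
rows(pose(97),np.array([p[0],p[1],m+.001]),3)
E
```

```text
[ 0.4705 -0.1999  0.0465] [-0.1229  0.9924  0.0001] [ 0.7181 -0.1985 -3.8478]
0.030254201555286908
0.03023115957302427
3 rows of [ 0.0011 -0.      0.0003] [-0.     -0.      0.0097]
```

Request:
move_arm:
  series:
    - [[0,0,0,0,0,0.0095,0.01],[0,0,0,0,0,0.0095,0.01],[0,0,0,0,0,0.009,0.01],[0,0,0,0,0,0.001,0.01],[0,0,0,0,0,0,0.01]]

```text
time: 24.68
tcp_pos: [0.4715, -0.2007, 0.0183]
orientation: [0.002, 0.662, 0.749, 0.001]
force: [-0.4, -0.7, -4.5]
finger_gap: 0.238
grasp_force: 54.8
```

Request:
move_arm:
  series:
    - [[0,0,0,0,0,0,0.04],[0,0,0,0,0,0,0.06],[0,0,0,0,0,0,0.06],[0,0,0,0,0,-0.03,0.06],[0,0,0,0,0,-0.05,0.06],[0,0,0,0,0,-0.05,0.06]]

```text
time: 25.42
tcp_pos: [0.4705, -0.2004, 0.1499]
orientation: [0.002, 0.662, 0.749, 0.001]
force: [1.3, -0.1, -1.1]
finger_gap: 0.68
grasp_force: 0.0
```

```bash
python3 see.py; python3 - <<'E'
from h import *
im=cv2.imread('pics/tC.png'); 
c=on('top',(266.4,219.2),.085); y=98.5; w=np.array([np.cos(np.radians(y)),np.sin(np.radians(y))])
heel=c[:2]+.0015+.010*w
u=np.array([np.cos(np.radians(100)),np.sin(np.radians(100))]); M=np.array([.5245,.0765])+.0009*u
d=heel-M; print('heel',heel,'x',d@u,'y',d@np.array([-u[1],u[0]]))
for cc in range(246,282,2): pass
print(im[219,244:284].tolist())
E
```

```text
[284.9 253.2] [26.6  5.9] 80.5 (25, 60, 10, 27)
[297.7 251.5] [27.1  5.9] 80.5 (39, 58, 9, 28)
[266.3 218.5] [18.5 10.5] 83.3 (5, 29, 13, 20)
heel [0.5911 0.0884] x -0.0007811711268007552 y -0.06762897192664154
[[39, 70, 109], [37, 67, 105], [37, 67, 106], [39, 70, 104], [36, 63, 101], [33, 63, 99], [35, 62, 98], [41, 68, 103], [36, 63, 100], [33, 63, 98], [40, 67, 104], [14, 27, 45], [10, 19, 31], [23, 34, 46], [13, 22, 36], [10, 20, 31], [3, 12, 24], [15, 23, 37], [23, 38, 74], [25, 45, 79], [22, 42, 77], [18, 40, 75], [23, 42, 81], [26, 42, 81], [23, 46, 83], [30, 51, 89], [23, 42, 72], [19, 27, 45], [30, 54, 78], [48, 80, 108], [53, 83, 112], [50, 84, 110], [44, 78, 104], [50, 82, 108], [44, 74, 102], [52, 81, 111], [45, 80, 108], [46, 75, 104], [46, 78, 105], [49, 83, 110]]
```

```bash
python3 - <<'E'
from h import *
u=np.array([np.cos(np.radians(100)),np.sin(np.radians(100))]); v=np.array([-u[1],u[0]])
M=np.array([.5245,.0765])
for z in (.085,.165): 
  X=M-.068*v+u*(.0009+.04*(z-.034)); print(z,px('top',np.r_[X,z]))
# scene view: upstand top and crate near face, colours along the row of the packer
w=np.array([np.cos(np.radians(98.5)),np.sin(np.radians(98.5))]); B=np.array([.5911,.0884])-w*.020
im=grab_frame('scene'); a=px('scene',np.r_[np.array([.5911,.0884]),.085]); print('scene heel-top',a); r=int(round(a[1])); print(r,im[r+3,int(a[0])-16:int(a[0])+14].tolist())
d=pose(98.5,-28)
pre=np.r_[B-w*.045,.05]; R,p,o=cur()
s=rows(d,np.r_[B-w*.06,.16],8); s=rows(d,np.r_[B-w*.03,.032],4,start=s); rows(d,np.r_[B-w*.015,.032],2,start=s)
E
```

```text
0.085 [259.8141 219.1643]
0.165 [255.0631 214.2346]
scene heel-top [351.8848 246.4357]
246 [[132, 103, 71], [132, 102, 70], [131, 102, 70], [128, 100, 68], [128, 100, 69], [126, 97, 66], [127, 99, 68], [125, 97, 67], [127, 99, 69], [126, 98, 68], [111, 80, 53], [100, 65, 40], [98, 63, 39], [100, 63, 39], [103, 65, 40], [108, 70, 43], [111, 72, 45], [104, 71, 47], [80, 58, 38], [70, 52, 39], [100, 91, 94], [137, 129, 136], [148, 139, 147], [146, 138, 145], [147, 137, 146], [150, 141, 150], [149, 140, 149], [147, 139, 148], [148, 138, 146], [147, 138, 146]]
8 rows of [ 0.0022  0.0621 -0.0027] [0.0238 0.0197 0.0043]
4 rows of [0. 0. 0.] [-0.0084  0.      0.0318]
2 rows of [0. 0. 0.] [0.0066 0.     0.0035]
```

The packer sits about 2–4 mm off the crate face, so a gentle nudge with closed fingers will close the gap.

Request:
move_arm:
  series:
    - [[0.0022,0.0621,-0.0027,0.0238,0.0197,0.0043,0.02],[0.0022,0.0621,-0.0027,0.0238,0.0197,0.0043,0.0],[0.0022,0.0621,-0.0027,0.0238,0.0197,0.0043,0.0],[0.0022,0.0621,-0.0027,0.0238,0.0197,0.0043,0.0],[0.0022,0.0621,-0.0027,0.0238,0.0197,0.0043,0.0],[0.0022,0.0621,-0.0027,0.0238,0.0197,0.0043,0.0],[0.0022,0.0621,-0.0027,0.0238,0.0197,0.0043,0.0],[0.0022,0.0621,-0.0027,0.0238,0.0197,0.0043,0.0],[0,0,0,0,0,0,0.0]]
  force: 10

```text
time: 26.65
tcp_pos: [0.6017, 0.0109, 0.1543]
orientation: [-0.188, 0.633, 0.734, 0.157]
force: [-1.1, 0.8, 0.4]
finger_gap: 0.003
grasp_force: 0.0
```

```bash
python3 - <<'E'
from h import *
w=np.array([np.cos(np.radians(98.5)),np.sin(np.radians(98.5))]); B=np.array([.5911,.0884])-w*.020; d=pose(98.5,-28); print(B,cur()[1])
s=rows(d,np.r_[B-w*.03,.034],5); rows(d,np.r_[B-w*.015,.034],5,start=s)
E
```

```text
[0.5941 0.0686] [0.6017 0.0109 0.1543]
5 rows of [-0.0014 -0.0014 -0.0005] [-0.0064  0.0003  0.0239]
5 rows of [0. 0. 0.] [0.0026 0.     0.0014]
```

Request:
move_arm:
  series:
    - [[0,0,0,-0.0064,0,0.0239,0],[0,0,0,-0.0064,0,0.0239,0],[0,0,0,-0.0064,0,0.0239,0],[0,0,0,-0.0064,0,0.0239,0],[0,0,0,-0.0064,0,0.0239,0],[0,0,0,0,0,0,0]]

```text
time: 27.4
tcp_pos: [0.5951, 0.0382, 0.0334]
orientation: [-0.189, 0.634, 0.734, 0.157]
force: [-0.8, -0.4, 0.6]
finger_gap: 0.006
grasp_force: 0.0
```

Request:
move_arm:
  series:
    - [[0,0,0,0.0026,0,0.0014,0],[0,0,0,0.0026,0,0.0014,0],[0,0,0,0.0026,0,0.0014,0],[0,0,0,0.0026,0,0.0014,0],[0,0,0,0,0,0,0]]

```text
time: 28.02
tcp_pos: [0.5947, 0.0503, 0.035]
orientation: [-0.188, 0.633, 0.734, 0.158]
force: [0.2, 0.2, -0.7]
finger_gap: 0.004
grasp_force: 0.0
```

Request:
move_arm:
  series:
    - [[0,0,0,0.0018,0,0.0009,0],[0,0,0,0.0018,0,0.0009,0],[0,0,0,0,0,0,0]]

```text
time: 28.4
tcp_pos: [0.5941, 0.0541, 0.0351]
orientation: [-0.188, 0.633, 0.734, 0.158]
force: [0.1, -0.2, -0.2]
finger_gap: 0.006
grasp_force: 0.1
```

Request:
move_arm:
  series:
    - [[0,0,0,0.0018,0,0.0009,0],[0,0,0,0,0,0,0]]

```text
time: 28.65
tcp_pos: [0.5941, 0.055, 0.0351]
orientation: [-0.187, 0.634, 0.734, 0.157]
force: [0.0, -6.6, -0.4]
finger_gap: 0.009
grasp_force: 3.1
```

Request:
move_arm:
  series:
    - [[0,0,0,0.0018,0,0.0009,0],[0,0,0,0,0,0,0]]

```text
time: 28.9
tcp_pos: [0.5942, 0.0556, 0.0353]
orientation: [-0.186, 0.634, 0.734, 0.157]
force: [-1.0, -13.5, 1.2]
finger_gap: 0.007
grasp_force: 6.7
```

Request:
move_arm:
  series:
    - [[0,0,0,0.0018,0,0.0009,0],[0,0,0,0,0,0,0]]

```text
time: 29.15
tcp_pos: [0.5945, 0.0566, 0.0357]
orientation: [-0.184, 0.634, 0.734, 0.157]
force: [0.5, -17.9, 2.9]
finger_gap: 0.003
grasp_force: 9.2
```

Request:
move_arm:
  series:
    - [[0,0,0,0.0018,0,0.0009,0],[0,0,0,0,0,0,0]]

```text
time: 29.4
tcp_pos: [0.5948, 0.0582, 0.036]
orientation: [-0.184, 0.634, 0.734, 0.157]
force: [2.2, -20.4, 3.7]
finger_gap: 0.004
grasp_force: 10.2
```

```bash
python3 pl.py; python3 see.py
```

```text
[249.  337.5] [13. 40.]
[281.  313.4] [20.3 26.1]
[286. 275.] [48. 26.]
[292.3 230.3] [ 7.8 24. ]
[161.1 205.1] [16.9 16.9]
[240.  189.5] [16.7 17.5]
[264.5 218.8] [19.3 10.4] 82.9 (4, 29, 12, 21)
```

Request:
move_arm:
  series:
    - [[0,0,0,-0.008,0,-0.004,0],[0,0,0,-0.008,0,-0.01,0],[0,0,0,0,0,-0.04,0],[0,0,0,0,0,-0.05,0],[0,0,0,0,0,-0.05,0],[0,0,0,0,0,0,0]]

```text
time: 30.25
tcp_pos: [0.608, -0.0261, 0.1664]
orientation: [-0.185, 0.634, 0.734, 0.159]
force: [-0.7, -0.5, -0.3]
finger_gap: 0.006
grasp_force: 0.0
```

```bash
python3 pl.py; python3 see.py; python3 - <<'E'
from h import *
R,p,o=cur(); print(p,o['force'],o['joint_velocities'].round(3))
im=grab_frame('top'); hsv=cv2.cvtColor(im,cv2.COLOR_RGB2HSV)
old=cv2.imread('pics/top0.png')[:,:,::-1]; d=cv2.absdiff(im,np.ascontiguousarray(old)).sum(2)
for n,(x,y,w,h) in dict(bottle=(435,160,55,45),tape=(493,222,55,52),yellow=(75,190,48,50)).items(): print(n,(d[y:y+h,x:x+w]>100).sum())
# bar: dark pixels on the line between predicted tip and tail
f=np.array([.4712,-.2007]); u=np.array([np.cos(np.radians(97)),np.sin(np.radians(97))])
for s in (.195,.21,-.12,-.135): q=px('top',np.r_[f+u*s,.008]); print(s,q.round(1),im[int(q[1]+.5),int(q[0]+.5)])
E
```

```text
[292.  336.5] [15. 14.]
[197.  332.5] [23. 58.]
[261.4 309.2] [17.6 17.8]
[161.5 204.8] [16.9 17.1]
[240.2 189.5] [17.1 17.1]
[284.5 253.5] [26.5  7. ] 80.9 (26, 60, 10, 27)
[297.8 251.5] [26.5  5.9] 81.0 (38, 58, 10, 28)
[264.1 219.1] [19.4 12.9] 81.9 (3, 29, 14, 21)
[ 0.6064 -0.0241  0.1627] [ 0.0337  0.1907 -0.3227] [ 0.013  0.019  0.024 -0.001 -0.004 -0.   ]
bottle 1049
tape 423
yellow 0
0.195 [304.5 286.8] [81 77 64]
0.21 [298.  287.5] [92 69 43]
-0.12 [440.7 271.4] [11  8 11]
-0.135 [447.1 270.7] [89 66 41]
```

```bash
python3 - <<'E'
from h import *
im=grab_frame('top'); old=np.ascontiguousarray(cv2.imread('pics/top0.png')[:,:,::-1])
for a in (old,im):
    h=cv2.cvtColor(a,cv2.COLOR_RGB2HSV)[150:200,440:500]; m2=(h[:,:,0]>105)&(h[:,:,0]<130)&(h[:,:,1]>150); print('cap',np.argwhere(m2).mean(0),m2.sum())
s=cv2.cvtColor(old,cv2.COLOR_RGB2GRAY)[218:278,490:550]; g=cv2.cvtColor(im,cv2.COLOR_RGB2GRAY)[208:288,480:560]
print('tape',cv2.minMaxLoc(cv2.matchTemplate(cv2.Canny(g,60,150),cv2.Canny(s,60,150),5))[1::2])
hand_in()
E
```

```text
cap [21.1145 34.8434] 166
cap [21.0778 34.8683] 167
tape (0.7658705711364746, (10, 10))
the job is handed in; nothing more can be done
```

The job is done and handed in at about 30 s of the 72 s limit: the crate rests on the packer about 3 mm from where it stood, the packer is against its near face to within a few millimetres, the bar lies flat and clear, and the bottle, tape roll and yellow film handle have not moved.

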